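Take the slab frame's width with the spring rule and lock it

ROBOT

A 6-joint arm with a two-finger parallel gripper is mounted at the origin on the work surface. World frame = base frame: x ahead of the robot, y to its left, z up, the work surface at z = 0. Lengths are in m, angles in rad, forces in N, time in s.
With the tool pointing down it reaches from about 0.375 to 0.9 m from the base axis. Payload 3.1 kg.
Tool frame: the origin (TCP) lies on the centre line of the jaws, within the pads' length; the fingertips stand 19 mm ahead of it and the grasp point (between the pads) is the TCP; z points along the fingers, y is the direction in which the jaws open and shut (so a half turn about z gives the same grasp; the last joint's range is limited). The gripper opens to 85 mm and grips with 20 to 120 N. Pads are 22 mm wide; open, the fingers measure 114 mm over their backs; the gripper's body (76 mm by 85 mm) begins 54 mm behind the grasp point. The pads swing forward as they close: fully open they stand 13 mm farther back than shut.
Start: joints at [-0.178, 0.527, 1.433, -0, 1.181, -0.178], TCP at [0.625, 0, 0.25] pointing down, gripper open.
Joint ranges: [-3.08, 3.08], [-0.75, 2.2], [0.22, 2.44], [-1.43, 4.57], [0, 2.65], [-2.85, 2.85]. Speed limits (rad/s): [2.79, 2.79, 3.14, 3.14, 3.14, 3.14].

INTERFACE

Orientations are given as a unit quaternion [x, y, z, w].
In Python, from station import manip, imaging, workorder gives the robot as it stands.
- The arm moves only by the shell command python3 -m creep 'ROWS' [FORCE]. ROWS is a JSON object of lists of equal length, an entry for each row: "claw": the finger opening in cm, from 0 to 8.54; "dp": the shift along the tool's x, y, z in cm, a list of three; "roll": the turn about the tool's z in rad. In form: {"claw": [claw, ...], "dp": [[dx, dy, dz], ...], "roll": [roll, ...]}. A call has 1 to 12 rows; each row is the pose to reach, as a shift and turn from the pose commanded when the call began, along the tool's axes at that moment; what a row does not reach only later rows make up. A row lasts 1/10 s, in which the tool goes at most 50 mm and 8.59 degrees, less where a joint would pass 70% of its speed; a pose out of reach is approached as far as the arm can. A call with a gripper value outside its range is refused whole. The fingers move at their own pace and stop on an object; FORCE is the grip in N (left out, the last holds). Time passes only in rows, so rows that repeat a pose let the fingers close. It gives the time, the measured TCP pose, the force and the opening at its end, in the units of the state.
- manip.sense(): the state, without advancing time (a new reading comes with each control period).
- imaging.snapshot(name): name is "scene" or "side" or "wrist"; returns a dict with "image" (480x640x3 uint8, red, green, blue), "z_map" (480x640 float32, m along the optical axis (not along the pixel's ray), 0 where there is no reading), "vfov" (degrees; the focal length in pixels is half the picture's height over the tangent of half this angle, whatever the lens; pixels are square), "cx", "cy" (the principal point, pixels), "dist" ([k1, k2, p1, p2, k3] as OpenCV has them; the pictures are not rectified), "R" (3x3) and "t" (3): a world point X has camera coordinates R X + t. Camera axes: x right, y down, z forward; pixel columns grow to the right and rows downward; lengths in m; the calibration is good to about 2 mm. A picture is of the moment at which its call begins.
- workorder.sign_off(): hands the job in, once; it reports no verdict.
The state is a dict: "t": time; "q": joint angles; "qd": joint speeds; "tau": joint torques, N m; "tcp_pos": TCP position; "tool_rot": TCP orientation; "force": force on the tool from outside, world axes, zero at the start; "ft_torque": the same for the moment, N m; "finger_gap": opening from 0.0 (shut) to 1.0 (fully open).
Only numpy, scipy, OpenCV 4.12 (cv2) and the standard library are available. Lean on these libraries where they do the work, as an engineer would, in place of code of your own. Each camera call takes 0.05 s, during which the arm holds its last target.

TASK

Measure the outside width of the chocolate slab frame with the orange retractable rule: hook the steel end of its blade over the outside of the tall brass fence, near its middle, draw the case back across the frame against the spring, and set it down square on the worktop just outside the low sliding bar. Let the spring bring its nose gently up to the bar and let go, without letting it snap back; with the rule standing like that, press the red lock fully down without leaning hard on it. Use no more than light force on the frame and leave the praline box, jar and spatula where they are.

Things in the scene. Friction and masses are not known exactly. Their poses are not given: they have to be found in the camera images.
- ruler: Orange case of a rigid retractable rule, loose, standing on the worktop: 120 long (x) x 36 wide (y) x 46 high mm, about 0.4 kg. Origin: centre of its underside; +x along the blade, out of the front (x = +60 mm); z up. Grip it across its width by the flat sides. The rigid yellow blade (22 wide, 1.6 thick) leaves the front with its underside 32.7 mm above the case's underside.
- nose: Black rubber pad, 34 wide and 28 high mm, fixed on the front of the case below the blade; it is the front face of the case (x = +60 mm in the case's frame, from 1.5 to 29.5 mm above its underside). Same origin and axes as the case.
- hook: Steel end hook, turned down at the end of the yellow blade: 26 wide (y), 3 thick, hanging 24.4 mm below the blade's underside. Origin: lower end of the hook, middle of its inner face (towards the case, bears on the fence); x out of the case, z up. This lower end is 8.3 mm above the level of the case's underside. Retracted, the inner face is 25 mm ahead of the case's front (85 mm from its middle).
- blade (a joint): How far the blade is drawn out, m: 0 retracted, 0.095 end stop. The distance from hook to case front is 25 mm plus this. A spring pulls it in with about 3.6 N at 0, rising to 4.7 N at the end stop.
- lock (a joint): Red lock button on top of the case: 0 free (up), 0.005 m fully down; it stays where it is left. Pressing takes about 4 to 5 N until it is at the bottom. Keep below 30 N. The rule carries on being held in place by its spring, hook and nose while and after it is pressed.
- frame: Slab frame fixed on the worktop. Origin: underside of the middle of the tall brass fence; x points out through the fence, away from the slab; y along the fence, z up. Fence: x from -6 to +6 mm, y from -85 to +85 mm, 30 high. On its -x side lie a brown slab 6 high and side rails 8 high, then a low steel bar (see bar_near). Keep each contact on it under 20 N.
- bar_near (a point): Fixed mark on the frame at x = -79, z = 10 mm. The low steel bar (10 thick, 10 high, 170 long, parallel to the fence) closes the frame here or up to 25 mm farther from the fence, different each time, not measured: find it by feel or sight. Its outer face is 85 to 110 mm from the fence's outer face. Two black knobs, 14 mm high, sit on it 75 mm either side of its middle.
- praline_box: Bystander: open black box with pralines, 102 x 162 x 20 mm, origin at the centre of its underside. Leave alone.
- jar: Bystander: brown closed jar, 64 in diameter, 85 mm high, origin at the centre of its underside. Leave alone.
- spatula: Bystander: spatula lying flat. Leave alone.
- lock_cap: The red lock button, 26 x 26 mm, on top of the case, 40 mm ahead of the case's middle (towards the blade). Origin: middle of its top face, 8 mm above the case's top (54 mm above its underside) when up and 3 mm above it when fully down.

How it is judged:
By the outcome, as a careful person would: the job done as asked, in the order asked, and still so for the second after the job is handed in, with the robot touching nothing.
It also fails if it takes over 64 s, if anything falls off the work surface, if the arm or the gripper's body presses on something with over 40 N, if the wrist force passes 120 N, or if a joint passes its speed limit or range.

## Working session

There is one attempt and no reset: what is moved stays moved. The work goes in short steps, Python scripts to look and compute and a shell command to move; the robot and the scene stay as the last step left them, time stands still between calls to the robot, and variables do not carry over. Pictures are saved under pics/ and viewed, and the job is handed in when it is done.

```bash
ls; mkdir -p pics
python3 - <<'E'
from station import manip, imaging, workorder
import cv2,pickle
s=manip.sense(); print(s)
for n in ["scene","side","wrist"]:
    d=imaging.snapshot(n); cv2.imwrite(f"pics/{n}0.png",d["image"][:,:,::-1]); pickle.dump(d,open(f"{n}0.pkl","wb"))
    print(n,d["vfov"],d["cx"],d["cy"],d["dist"],d["R"],d["t"])
E
```

```text
pics
{'t': 0.0, 'q': array([-1.78482986e-01,  5.28447166e-01,  1.43393232e+00, -1.21010778e-05,
        1.18140568e+00, -1.78517233e-01]), 'qd': array([-0.00234453,  0.00072385, -0.00071592, -0.00223309, -0.00133329,
        0.00111838]), 'tau': array([ 2.50220628e-04, -4.42344439e+01, -1.78024775e+01, -2.06930472e-04,
        8.36740597e-03,  2.24214921e-05]), 'tcp_pos': array([6.24307126e-01, 1.61934767e-04, 2.49335710e-01]), 'tool_rot': array([ 7.07092619e-01,  7.07120093e-01, -6.29816165e-04, -8.97298388e-04]), 'force': array([-1.00646715, -0.22890558, -0.12379961]), 'ft_torque': array([ 0.0026835 , -0.02016025, -0.00624169]), 'finger_gap': 0.9986467899829276}
scene 52.92535389478776 323.6259598039889 234.2995270719009 [-0.13006708  0.          0.          0.          0.        ] [[ 0.77988911  0.62580693 -0.01177589]
 [ 0.45283534 -0.57711794 -0.67961389]
 [-0.43210316  0.52469092 -0.73347549]] [-0.50781908 -0.19343625  1.14278089]
side 55.76356952076424 318.5832256825728 242.09650648102706 [-0.11069692  0.          0.          0.          0.        ] [[ 0.94105926 -0.33802008  0.01224336]
 [-0.24641957 -0.70993694 -0.65974763]
 [ 0.23169996  0.61784461 -0.75138749]] [-0.57504786  0.21620719  0.71907658]
wrist 68.8190549407691 321.8723604748984 238.42833739722207 [-0.02279848  0.          0.          0.          0.        ] [[ 9.99998400e-01  1.18756008e-03 -1.33794460e-03]
 [ 1.52702035e-03 -9.56249302e-01  2.92549040e-01]
 [-9.31989023e-04 -2.92550615e-01 -9.56249585e-01]] [-0.62476902 -0.03779711  0.37903737]
```

View pics/scene0.png

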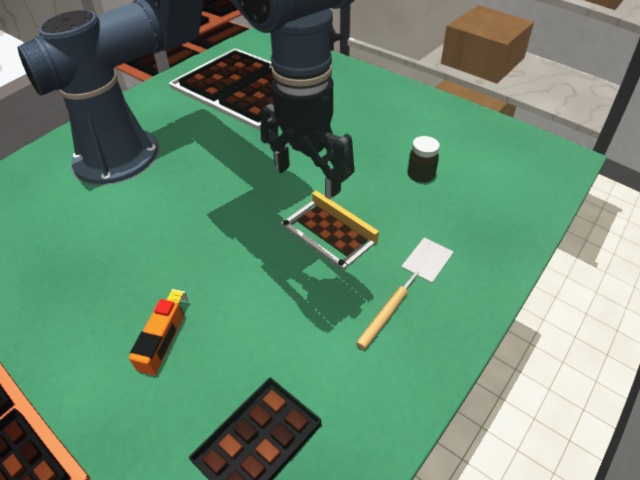

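View pics/side0.png

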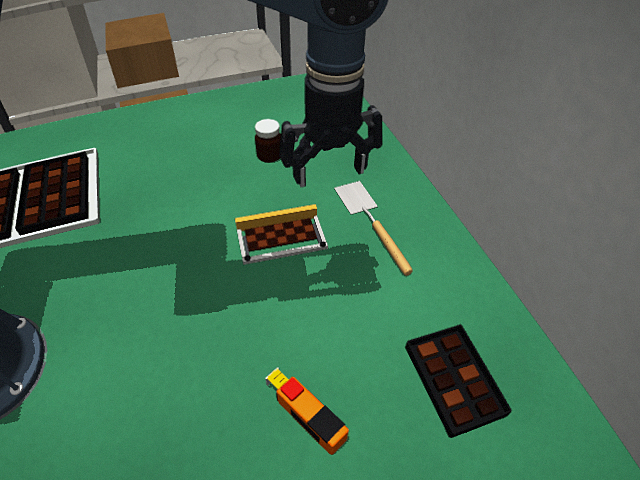

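View pics/wrist0.png

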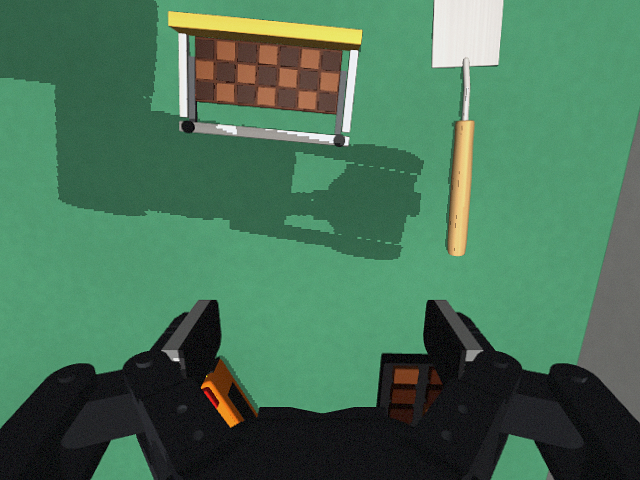

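The scene view shows the ruler with its red lock at (163,308) and hook near (185,295), and the frame fence running (315,197)-(377,240). In the side view the lock is at (291,390) and the fence runs (237,222)-(317,210). In the wrist view the fence is at (168..362, 12..50) and the bar at about (188,127)-(340,140).

```bash
cat > h.py <<'E'
import numpy as np,cv2,pickle
def K(d):
    f=240/np.tan(np.radians(d["vfov"])/2); return np.array([[f,0,d["cx"]],[0,f,d["cy"]],[0,0,1]])
def ray(d,uv):
    p=cv2.undistortPoints(np.array(uv,float).reshape(-1,1,2),K(d),np.array(d["dist"])).reshape(-1,2)
    v=np.c_[p,np.ones(len(p))]@d["R"]; return -d["R"].T@d["t"], v
def plane(d,uv,z):
    c,v=ray(d,uv); return c+v*((z-c[2])/v[:,2])[:,None]
def depthpts(d,mask):
    r,c=np.nonzero(mask&(d["z_map"]>0)); o,v=ray(d,np.c_[c,r]); return o+v*d["z_map"][r,c][:,None]
def tri(d1,u1,d2,u2):
    o1,v1=ray(d1,u1);o2,v2=ray(d2,u2);out=[]
    for a,b in zip(v1,v2):
        a=a/np.linalg.norm(a);b=b/np.linalg.norm(b)
        s=np.linalg.lstsq(np.c_[a,-b],o2-o1,rcond=None)[0]
        p,q=o1+s[0]*a,o2+s[1]*b; out.append(np.r_[(p+q)/2,np.linalg.norm(p-q)])
    return np.array(out)
def hsv(d): return cv2.cvtColor(d["image"],cv2.COLOR_RGB2HSV)
def m(d,lo,hi):
    return cv2.inRange(hsv(d),np.array(lo),np.array(hi))>0
def big(mask):
    n,l,s,c=cv2.connectedComponentsWithStats(mask.astype(np.uint8)); i=1+np.argmax(s[1:,4]); return l==i,c[i],s[i]
def proj(d,X):
    return cv2.projectPoints(np.array(X,float).reshape(-1,1,3),cv2.Rodrigues(d["R"])[0],d["t"],K(d),np.array(d["dist"]))[0].reshape(-1,2)
E
python3 - <<'E'
from h import *
D={n:pickle.load(open(n+"0.pkl","rb")) for n in["scene","side","wrist"]}
for n in D:
    h=hsv(D[n])
    pts={"scene":[(163,308),(150,350),(178,297),(345,218),(312,236)],"side":[(291,390),(330,436),(276,378),(277,218),(290,255)],"wrist":[(210,397),(230,390),(265,30),(260,130)]}[n]
    print(n,[tuple(int(x) for x in h[v,u]) for u,v in pts])
for n in["scene","side"]:
    d=D[n]
    red=m(d,(0,200,120),(4,255,255))
    x0=(120,270,200,390) if n=="scene" else (250,350,360,460)
    R=np.zeros((480,640),bool);R[x0[1]:x0[3],x0[0]:x0[2]]=1
    k,c,s=big(red&R); p=depthpts(d,k); print(n,"red",c,s,np.median(p,0),np.percentile(p[:,2],[5,95]))
    k,c,s=big(m(d,(24,100,100),(33,255,255))&R); p=depthpts(d,k); print(" blade",c,s,p.mean(0))
    k,c,s=big(m(d,(5,150,80),(20,255,255))&R); p=depthpts(d,k); print(" orange",c,s,p.mean(0),np.percentile(p[:,2],[2,50,98]))
    R[:]=0; R[180:280,220:400]=1
    k,c,s=big(m(d,(20,100,100),(35,255,255))&R); p=depthpts(d,k); q=p[p[:,2]>.026]; print(" fence",c,s,q.mean(0),len(q),np.percentile(q[:,2],[2,50,98]))
    print(cv2.boxPoints(cv2.minAreaRect((q[:,:2]*1000).astype(np.float32))))
    print(cv2.fitLine(q[:,:2].astype(np.float32),2,0,.01,.01).ravel())
d=D["wrist"];k,c,s=big(m(d,(20,100,100),(35,255,255))); p=depthpts(d,k);q=p[p[:,2]>.026]
print("wrist fence",c,s,q.mean(0),cv2.boxPoints(cv2.minAreaRect((q[:,:2]*1000).astype(np.float32))),np.percentile(p[:,2],[2,50,98]))
E
```

```text
scene [(1, 210, 246), (60, 28, 37), (27, 194, 247), (20, 158, 103), (72, 121, 164)]
side [(1, 227, 234), (98, 66, 31), (27, 255, 243), (20, 208, 87), (60, 25, 70)]
wrist [(1, 232, 211), (143, 68, 15), (28, 144, 236), (16, 18, 157)]
scene red [163.578125   306.86979167] [155 300  18  15 192] [ 0.49111188 -0.21928121  0.0534022 ] [0.05093895 0.0556952 ]
 blade [174.75373134 295.6119403 ] [167 290  16  13 134] [ 0.4718809  -0.18558947  0.03212273]
 orange [156.5782367  337.87291501] [ 129  300   54   76 1259] [ 0.51639909 -0.25946962  0.03623147] [0.00563308 0.04351447 0.04852925]
 fence [346.76954178 216.22911051] [312 191  67  53 742] [0.57909216 0.15790073 0.0309022 ] 391 [0.0263323  0.02867722 0.03160193]
[[486.06412  166.6017  ]
 [668.7362   -13.629063]
 [748.8733    67.59349 ]
 [566.2012   247.82425 ]]
[ 0.98631203 -0.16488971  0.57909214  0.15790074]
side red [291.88888889 388.30740741] [281 378  22  22 270] [ 0.49039607 -0.21808771  0.05391734] [0.05181531 0.05545941]
 blade [277.15384615 378.18376068] [267 369  22  20 234] [ 0.47611106 -0.18620048  0.03336628]
 orange [300.5875     403.24090909] [277 377  47  47 880] [ 0.49642329 -0.23933698  0.04250779] [0.00842447 0.04556554 0.04853516]
 fence [275.32375979 212.76240209] [235 204  82  19 383] [0.57371279 0.16134594 0.02994785] 331 [0.0276598  0.02999623 0.0321678 ]
[[490.1776  162.28542]
 [658.13635 145.66023]
 [659.6616  161.06923]
 [491.70288 177.69441]]
[ 0.99573714 -0.09223638  0.57371277  0.16134594]
wrist fence [264.55763889  27.06284722] [ 168   11  195   34 2880] [0.57465669 0.16303907 0.02963674] [[490.08234 164.56017]
 [658.76373 148.80858]
 [659.9345  161.34633]
 [491.2531  177.09792]] [0.0275227  0.02962928 0.03126526]
```

Run:
```python
from h import *
D={n:pickle.load(open(n+"0.pkl","rb")) for n in["scene","side","wrist"]}
P=[]
for n in["scene","side"]:
    d=D[n]; full=depthpts(d,np.ones((480,640),bool))
    s=full[(abs(full[:,0]-.51)<.12)&(abs(full[:,1]+.25)<.12)&(full[:,2]>.040)&(full[:,2]<.05)]
    r=cv2.minAreaRect((s[:,:2]*1000).astype(np.float32)); print(n,len(s),r,np.median(s[:,2]))
    P.append(s)
s=np.vstack(P); r=cv2.minAreaRect((s[:,:2]*1000).astype(np.float32)); print(r); print(cv2.boxPoints(r))
print(cv2.fitLine(s[:,:2].astype(np.float32),2,0,.01,.01).ravel())
red=[big(m(D[n],(0,200,120),(4,255,255)))[1] for n in["scene","side"]]
print("tri red",tri(D["scene"],[red[0]],D["side"],[red[1]]))
# hook/blade pts
for n in["scene","side"]:
    full=depthpts(D[n],np.ones((480,640),bool)); c=np.array([.4907,-.2187]); 
    s=full[(np.linalg.norm(full[:,:2]-c-[-.018,.035],axis=1)<.03)&(full[:,2]>.028)&(full[:,2]<.038)]
    print(n,"blade",len(s),s.mean(0))
# bar in frame coords
th=np.radians(-5.33); ex=np.array([-np.sin(th),np.cos(th)]); ey=np.array([-ex[1],ex[0]]); O=np.array([.575,.163])
print("ex",ex)
for n in D:
    full=depthpts(D[n],np.ones((480,640),bool)); q=full[:,:2]-O; fx=q@ex; fy=q@ey
    s=(abs(fy)<60/1e3)&(fx<.006)&(fx>-.14)&(full[:,2]>.0075)&(full[:,2]<.0125)&(fx<-.06)
    print(n,s.sum(),np.percentile(fx[s],[1,5,25,50,75,95,99]) if s.sum()>10 else "", np.polyfit(fy[s],fx[s],1) if s.sum()>10 else "")
    s=(abs(fy)<80/1e3)&(abs(fx)<.02)&(full[:,2]>.026)
    print("  fence",s.sum(),np.percentile(fx[s],[1,5,50,95,99]),np.polyfit(fy[s],fx[s],1),np.median(full[s,2]))
```

```text
scene 1229 ((507.0022277832031, -255.75083923339844), (39.474510192871094, 117.89539337158203), 24.998615264892578) 0.04566626586941258
side 1705 ((507.9675598144531, -254.67042541503906), (37.90178680419922, 118.3586654663086), 25.553131103515625) 0.046054136932080714
((506.9469909667969, -255.31072998046875), (40.29567337036133, 118.63362884521484), 25.553133010864258)
[[ 463.18372 -210.48666]
 [ 514.35614 -317.51624]
 [ 550.71027 -300.1348 ]
 [ 499.53784 -193.10522]]
[ 0.42486927 -0.9052547   0.5127583  -0.26604638]
tri red [[ 0.49059654 -0.21826473  0.05308588  0.00116976]]
scene blade 161 [ 0.47416696 -0.18505259  0.03344369]
side blade 247 [ 0.47503018 -0.1864875   0.03434264]
ex [0.09289193 0.9956762 ]
scene 235 [-0.09801078 -0.09727656 -0.09532284 -0.0927774  -0.08975016 -0.06473834
 -0.06155293] [-0.00602597 -0.09096075]
  fence 375 [-0.00978277 -0.00873113 -0.00365839  0.0026377   0.00398632] [-0.00251445 -0.00324319] 0.028622110609584417
side 289 [-0.0979075  -0.09691674 -0.09502225 -0.09223876 -0.08915771 -0.06406292
 -0.06135913] [-0.00795332 -0.09025575]
  fence 416 [-0.00959818 -0.00869864 -0.00383624  0.00337133  0.00455868] [-0.00048585 -0.00326466] 0.029741611753161867
wrist 1258 [-0.09430995 -0.09386385 -0.09183871 -0.0893218  -0.08682066 -0.08476062
 -0.06273798] [ 0.00268584 -0.08905615]
  fence 2888 [-0.00634371 -0.00580064 -0.00040431  0.00517254  0.00575778] [-0.00361998 -0.00040891] 0.029579023477150745
```

```bash
python3 -m creep '{"claw":[8.5,8.5,8.5,8.5,8.5,8.5,8.5,8.5,8.5,8.5],"dp":[[-3,-1.5,1],[-6,-3,2],[-9,-4.5,3],[-12,-6,4],[-15,-7.5,5],[-18,-9,6],[-21,-10.5,7],[-24,-11.5,8],[-25.5,-11.75,10],[-25.5,-11.75,10]],"roll":[-0.1,-0.2,-0.3,-0.4,-0.445,-0.445,-0.445,-0.445,-0.445,-0.445]}' 40
python3 - <<'E'
from h import *
from station import manip,imaging
s=manip.sense(); print(s["tcp_pos"],s["tool_rot"],s["force"])
d=imaging.snapshot("wrist"); pickle.dump(d,open("w1.pkl","wb")); cv2.imwrite("pics/w1.png",d["image"][:,:,::-1])
print("cam",-d["R"].T@d["t"])
k,c,st=big(m(d,(0,200,100),(4,255,255))); p=depthpts(d,k); print("red",c,p.mean(0))
f=depthpts(d,np.ones((480,640),bool)); q=f[(abs(f[:,0]-.51)<.1)&(abs(f[:,1]+.25)<.1)&(f[:,2]>.041)&(f[:,2]<.049)]
print(cv2.minAreaRect((q[:,:2]*1000).astype(np.float32)),np.median(q[:,2]))
E
```

```text
t: 1.15
tcp_pos: [0.5058, -0.2563, 0.1481]
tool_rot: [0.535, 0.845, 0.0, -0.002]
force: [-0.5, 0.2, -0.3]
finger_gap: 0.996
[ 0.50577401 -0.25625409  0.14812655] [ 5.35077474e-01  8.44800285e-01  6.79000212e-05 -2.13779136e-03] [-0.53302953  0.18334297 -0.29663158]
cam [ 0.47478072 -0.18835875  0.27162081]
red [325.09669211 184.34605598] [ 0.48956916 -0.21557472  0.05353492]
((507.13812255859375, -252.93814086914062), (36.664886474609375, 117.16868591308594), 25.48509407043457) 0.045691262164331004
```

View pics/w1.png

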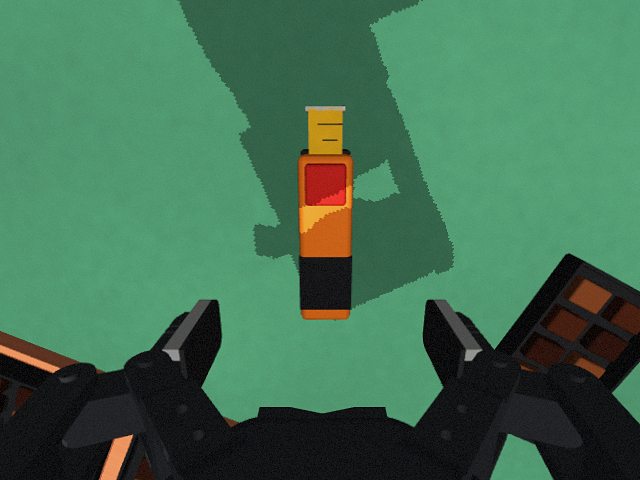

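The wrist view shows the ruler centred between the jaws (case cols 299-352, rows 152-320, lock at (325,184)), with the box's nearest corner at about (497,355).

Run:
```python
from h import *
from station import manip
s=manip.sense(); print(s["tcp_pos"])
d=pickle.load(open("w1.pkl","rb"))
a=np.array([-.430,.903]); l=np.array([.903,.430])
for uv in [(495,358),(570,255),(352,310)]:
    p=plane(d,[uv],.02 if uv[0]>400 else .046)[0]; v=p[:2]-s["tcp_pos"][:2]; print(uv,p,"along",v@a,"lat",v@l)
for e in (.5071,-.2529),: v=np.array(e)-s["tcp_pos"][:2]; print(v@a,v@l)
```

```text
[ 0.50643472 -0.25509612  0.14914211]
(495, 358) [ 0.68421954 -0.28992522  0.02      ] along -0.1078981511632168 lat 0.14556317766651589
(570, 255) [ 0.68527643 -0.18747777  0.02      ] along -0.01584256416015636 lat 0.1905699536748351
(352, 310) [ 0.54627182 -0.28942081  0.046     ] along -0.048125146205039764 lat 0.021213278865408382
0.0016970280675267723 0.0015450788295077135
```

```bash
python3 -m creep '{"claw":[8.5,8.5,8.5,8.5,8.5,8.5],"dp":[[0.1,0.1,3],[0.15,0.15,6],[0.15,0.15,9],[0.15,0.15,11],[0.15,0.15,11.9],[0.15,0.15,11.9]],"roll":[0,0,0,0,0,0]}' && python3 -m creep '{"claw":[3,3,3,3,3,3,3,3],"dp":[[0,0,0],[0,0,0],[0,0,0],[0,0,0],[0,0,0],[0,0,0],[0,0,0],[0,0,0]],"roll":[0,0,0,0,0,0,0,0]}' 60
python3 - <<'E'
from h import *
from station import manip,imaging
s=manip.sense(); print(s["tcp_pos"],s["tool_rot"],s["force"],s["finger_gap"])
d=imaging.snapshot("side"); cv2.imwrite("pics/s2.png",d["image"][:,:,::-1])
E
```

```text
t: 1.8
tcp_pos: [0.5082, -0.2517, 0.0309]
tool_rot: [0.533, 0.846, 0.0, -0.001]
force: [0.0, 0.1, 0.1]
finger_gap: 0.999
t: 2.6
tcp_pos: [0.5086, -0.2535, 0.0326]
tool_rot: [0.534, 0.846, -0.0, 0.001]
force: [-1.0, 0.1, 6.8]
finger_gap: 0.411
[ 0.50856997 -0.25348746  0.03256452] [ 5.33565266e-01  8.45758437e-01 -1.72668968e-04  8.62428727e-04] [-1.03077299  0.12079738  6.7862885 ] 0.4113308977877639
```

View pics/s2.png

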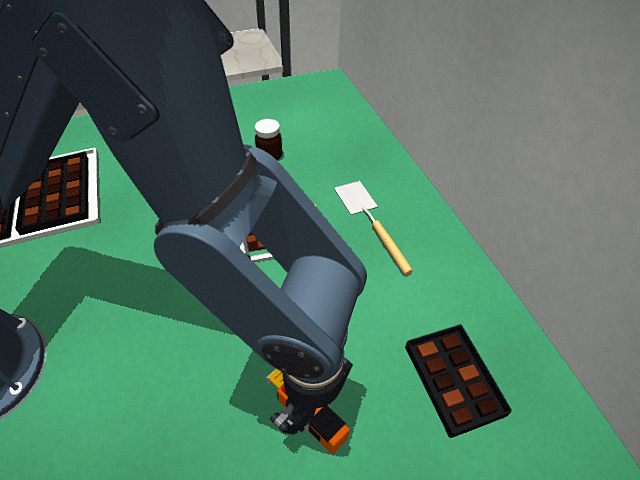

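Gripped (opening ≈35 mm). The side view shows the jaws round the case at about (310,415). Lift, turn to the frame heading, and move above the frame.

```bash
python3 -m creep '{"claw":[3,3,3,3,3,3],"dp":[[0,0,-0.5],[0,0,-2],[0,0,-4],[0,0,-6],[0,0,-7.5],[0,0,-8]],"roll":[0,0,0,0,0,0]}' && python3 -m creep '{"claw":[3,3,3,3,3,3,3,3,3,3,3,3],"dp":[[1,0.7,0],[3,2.1,0],[6,4.2,0],[9,6.4,0],[12.5,8.8,0],[16,11.3,0],[19.5,13.8,0],[22.5,15.9,0],[25,17.7,0],[27,19.1,0],[28.3,20,0],[28.7,20.3,0]],"roll":[0.02,0.07,0.12,0.18,0.24,0.3,0.36,0.42,0.47,0.5,0.53,0.537]}' && python3 -m creep '{"claw":[3,3],"dp":[[0,0,0],[0,0,0]],"roll":[0,0]}'
python3 - <<'E'
from h import *
from station import manip,imaging
s=manip.sense(); print(s["tcp_pos"],s["tool_rot"],s["force"],s["finger_gap"])
for n in("side","scene","wrist"):
    d=imaging.snapshot(n); pickle.dump(d,open(n+"3.pkl","wb")); cv2.imwrite(f"pics/{n}3.png",d["image"][:,:,::-1])
E
```

```text
t: 3.25
tcp_pos: [0.5088, -0.2533, 0.1134]
tool_rot: [0.534, 0.846, -0.0, 0.002]
force: [-0.3, -0.0, -5.0]
finger_gap: 0.415
t: 4.45
tcp_pos: [0.5672, 0.0953, 0.1109]
tool_rot: [0.738, 0.675, -0.0, -0.001]
force: [0.3, -0.2, -4.7]
finger_gap: 0.411
t: 4.65
tcp_pos: [0.5675, 0.0928, 0.1111]
tool_rot: [0.739, 0.674, -0.0, -0.0]
force: [-0.4, 0.2, -3.1]
finger_gap: 0.413
[0.56746872 0.09275875 0.11107021] [ 7.38850290e-01  6.73869398e-01 -4.90192821e-04 -2.07395823e-04] [-0.3693846   0.1673211  -3.14786002] 0.41328408414486795
```

View pics/side3.png

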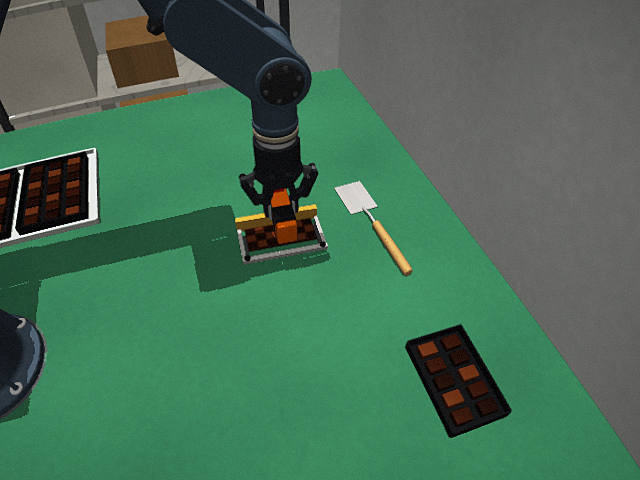

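View pics/wrist3.png

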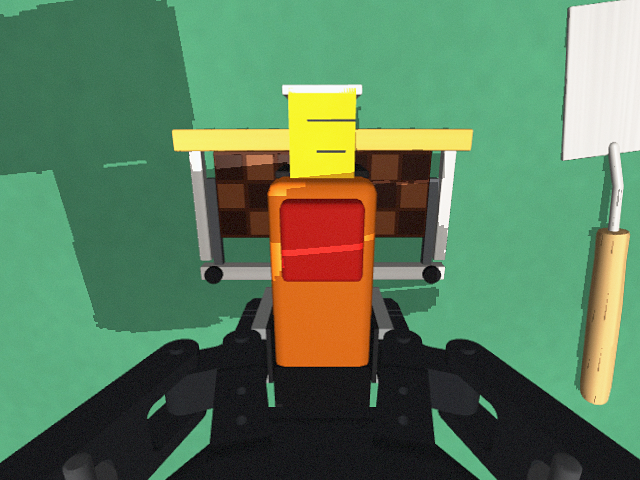

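View pics/scene3.png

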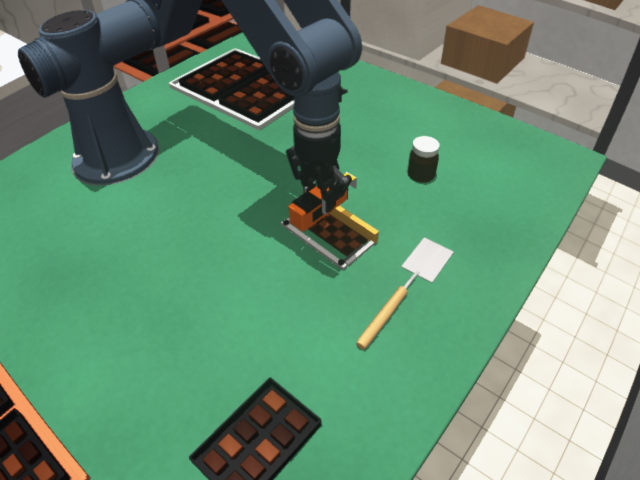

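The wrist view shows the rule aligned with the frame: fence edge rows 129-151 (cols 173-472), hook at rows 85-94 (cols 282-361), bar at about row 271, knobs at (213,274) and (431,274). Now I'll measure hook versus fence from this view.

Run:
```python
from h import *
from station import manip
s=manip.sense(); T=s["tcp_pos"]; q=s["tool_rot"]
yaw=2*np.arctan2(q[1],q[0]); print("yaw",np.degrees(yaw),T)
ex=np.array([np.cos(yaw),np.sin(yaw)]); ey=np.array([-ex[1],ex[0]])
d=pickle.load(open("wrist3.pkl","rb"))
f=depthpts(d,np.ones((480,640),bool)); v=f[:,:2]-T[:2]; x=v@ex;y=v@ey;z=f[:,2]
def st(nm,k):
    if k.sum()<10: print(nm,k.sum());return
    b=np.polyfit(y[k],x[k],1); print(nm,k.sum(),"x",np.round(np.percentile(x[k],[1,5,50,95,99]),4),"y",np.round(np.percentile(y[k],[1,50,99]),4),"z",np.round(np.median(z[k]),4),"slope",b[0].round(4))
k=(abs(x-.075)<.03)&(abs(y)<.1)&(z>.026)&(z<.033); st("fence",k)
st("fenceL",k&(y>.03)); st("fenceR",k&(y<-.03))
st("bar",(abs(y)<.07)&(z>.0075)&(z<.0125)&(x<-.005)&(x>-.06))
st("slabetc",(abs(y)<.07)&(z>.004)&(z<.0075)&(x>-.03)&(x<.08))
st("blade",(abs(y)<.03)&(x>.06)&(z>.1)&(z<.125))
st("casetop",(abs(y)<.03)&(x<.065)&(x>-.07)&(z>.115)&(z<.129))
st("lock",(abs(y)<.03)&(x<.065)&(x>.0)&(z>.129)&(z<.139))
```

```text
yaw 84.65892406644737 [0.56775086 0.09238959 0.11124797]
fence 5098 x [0.0652 0.0658 0.0713 0.0767 0.0773] y [-0.0835 -0.0195  0.0828] z 0.0295 slope -0.0043
fenceL 2071 x [0.0652 0.0657 0.0708 0.0762 0.0767] y [0.0305 0.0568 0.0836] z 0.0295 slope -0.0032
fenceR 2138 x [0.0653 0.066  0.0715 0.0768 0.0774] y [-0.0843 -0.0568 -0.0306] z 0.0295 slope -0.0092
bar 1379 x [-0.0234 -0.0229 -0.0181 -0.0138 -0.0133] y [-0.0692 -0.0359  0.0686] z 0.0095 slope -0.0013
slabetc 9877 x [-0.0137  0.0083  0.0392  0.0617  0.0634] y [-0.0691  0.0242  0.0692] z 0.006 slope -0.0136
blade 6708 x [0.06   0.0604 0.0749 0.0886 0.0897] y [-0.0141 -0.0005  0.0134] z 0.1125 slope 0.0023
casetop 17669 x [-0.0266 -0.0228  0.0106  0.0583  0.06  ] y [-0.0238 -0.0005  0.0234] z 0.1241 slope 0.0155
lock 7940 x [0.0019 0.0079 0.0408 0.0541 0.055 ] y [-0.0269 -0.0002  0.0272] z 0.1321 slope -0.0198
```

```bash
python3 -m creep '{"claw":[3,3,3,3,3,3],"dp":[[0,0,1.5],[0,0,3.5],[0,0,5],[0,0,6],[0,0,6.2],[0,0,6.2]],"roll":[-0.003,-0.003,-0.003,-0.003,-0.003,-0.003]}' && python3 -m creep '{"claw":[3,3,3,3,3,3],"dp":[[-0.4,0,0],[-0.8,0,0],[-1.2,0,0],[-1.8,0,0],[-2.4,0,0],[-2.4,0,0]],"roll":[0,0,0,0,0,0]}'
python3 - <<'E'
from h import *
from station import manip,imaging
s=manip.sense(); print(s["tcp_pos"],s["force"],s["ft_torque"],s["finger_gap"])
d=imaging.snapshot("wrist"); pickle.dump(d,open("w4.pkl","wb")); cv2.imwrite("pics/w4.png",d["image"][:,:,::-1])
E
```

```text
t: 5.4
tcp_pos: [0.5679, 0.0933, 0.049]
tool_rot: [0.738, 0.675, -0.0, -0.0]
force: [-0.2, -0.2, -4.1]
finger_gap: 0.413
t: 6.0
tcp_pos: [0.566, 0.069, 0.0496]
tool_rot: [0.738, 0.674, 0.0, 0.0]
force: [0.9, 3.8, -3.3]
finger_gap: 0.415
[0.56600578 0.06902006 0.04963046] [ 0.92230005  3.837925   -3.30772294] [ 0.74035454 -0.13914865 -0.04330804] 0.4152087074957721
```

View pics/w4.png

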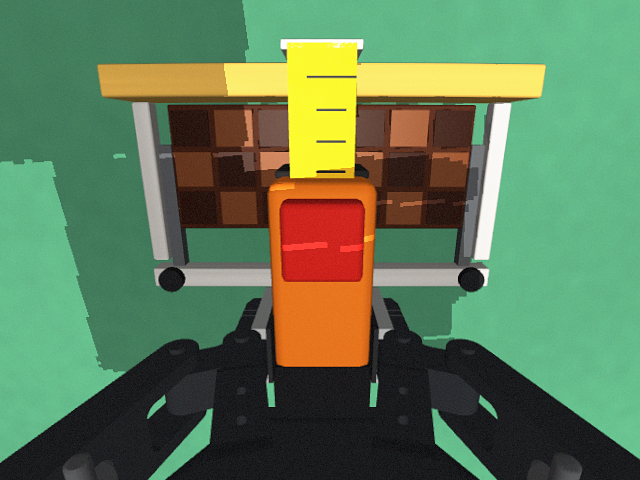

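Hook engaged (hook at row 45 behind the fence, pull 3.8 N) and the blade is extending. I'll continue drawing.

```bash
python3 -m creep '{"claw":[3,3,3,3,3,3,3,3,3,3],"dp":[[-0.6,0,0],[-1.5,0,0],[-2.5,0,0],[-3.5,0,0],[-4.5,0,0],[-5.5,0,0],[-6.2,0,0],[-6.7,0,0],[-6.7,0,0],[-6.7,0,0]],"roll":[0,0,0,0,0,0,0,0,0,0]}'
python3 - <<'E'
from h import *
from station import manip,imaging
s=manip.sense(); T=s["tcp_pos"]; print(T,s["force"],s["ft_torque"],s["finger_gap"])
d=imaging.snapshot("wrist"); pickle.dump(d,open("w5.pkl","wb")); cv2.imwrite("pics/w5.png",d["image"][:,:,::-1])
s=manip.sense(); T=s["tcp_pos"]; q=s["tool_rot"]
yaw=2*np.arctan2(q[1],q[0]); print("yaw",np.degrees(yaw),T)
ex=np.array([np.cos(yaw),np.sin(yaw)]); ey=np.array([-ex[1],ex[0]])
f=depthpts(d,np.ones((480,640),bool)); v=f[:,:2]-T[:2]; x=v@ex;y=v@ey;z=f[:,2]
def st(nm,k):
    if k.sum()<10: print(nm,k.sum());return
    b=np.polyfit(y[k],x[k],1); print(nm,k.sum(),"x",np.round(np.percentile(x[k],[1,5,50,95,99]),4),"y",np.round(np.percentile(y[k],[1,50,99]),4),"z",np.round(np.median(z[k]),4),"slope",b[0].round(4))
st("bar",(abs(y)<.065)&(abs(y)>.022)&(z>.0085)&(z<.0115)&(x<.1)&(x>.04))
st("casetop",(abs(y)<.015)&(x<.065)&(x>-.07)&(z>.055)&(z<.067))
E
```

```text
t: 7.05
tcp_pos: [0.5599, 0.0028, 0.0493]
tool_rot: [0.738, 0.675, 0.0, 0.0]
force: [2.7, 4.2, -3.5]
finger_gap: 0.414
[0.55993747 0.00281049 0.04932179] [ 2.6866933   4.18672827 -3.52773188] [ 0.82979209 -0.42992007 -0.35327432] 0.41388840124462073
yaw 84.88688668837815 [0.55998126 0.00302012 0.04932576]
bar 4068 x [0.0663 0.0667 0.0711 0.0755 0.0759] y [-0.0641 -0.0227  0.0641] z 0.0096 slope -0.0006
casetop 13101 x [-0.0273 -0.0237  0.0082  0.0585  0.0598] y [-0.0148  0.0001  0.0148] z 0.0624 slope 0.0767
```

View pics/w5.png

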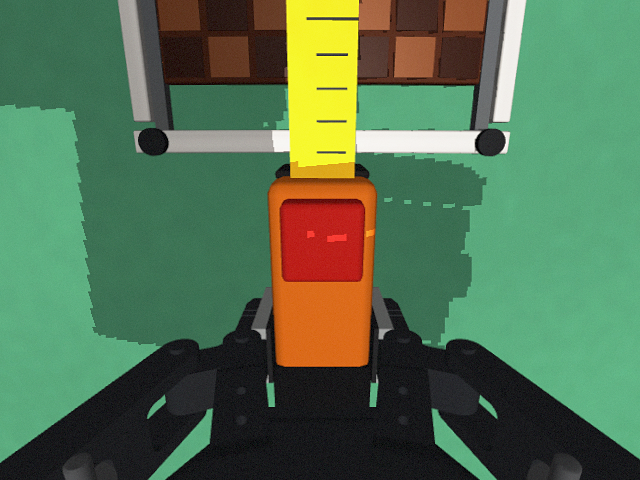

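```bash
python3 -m creep '{"claw":[3,3,3,3,3,3],"dp":[[0,0.05,0.3],[0,0.1,0.6],[0,0.1,0.9],[0,0.1,1.2],[0,0.1,1.5],[0,0.1,1.5]],"roll":[0,0,0,0,0,0]}'
python3 - <<'E'
from station import manip
s=manip.sense(); print(s["tcp_pos"],s["force"],s["ft_torque"])
E
```

```text
t: 7.7
tcp_pos: [0.5603, 0.0028, 0.0337]
tool_rot: [0.738, 0.675, -0.0, -0.001]
force: [0.5, 4.3, -2.8]
finger_gap: 0.408
[0.5602534  0.00281728 0.03367899] [ 0.49747874  4.28225344 -2.80694757] [ 0.85663985 -0.06077956  0.02250877]
```

```bash
python3 -m creep '{"claw":[3,3,3],"dp":[[0,0,0.1],[0,0,0.13],[0,0,0.13]],"roll":[0,0,0]}'
python3 - <<'E'
from h import *
from station import manip,imaging
s=manip.sense(); print(s["tcp_pos"],s["force"],s["ft_torque"])
for n in("scene","wrist"):
    d=imaging.snapshot(n); pickle.dump(d,open(n+"6.pkl","wb")); cv2.imwrite(f"pics/{n}6.png",d["image"][:,:,::-1])
E
```

```text
t: 8.0
tcp_pos: [0.5605, 0.0028, 0.033]
tool_rot: [0.738, 0.675, -0.0, -0.0]
force: [-0.3, 5.2, -1.2]
finger_gap: 0.411
[0.56045367 0.00277791 0.03297211] [-0.33744422  5.17553689 -1.21858625] [0.97740455 0.02446784 0.07931611]
```

View pics/scene6.png

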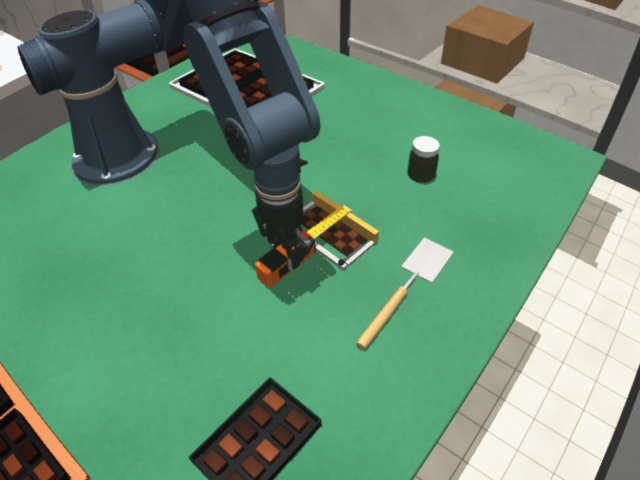

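View pics/wrist6.png

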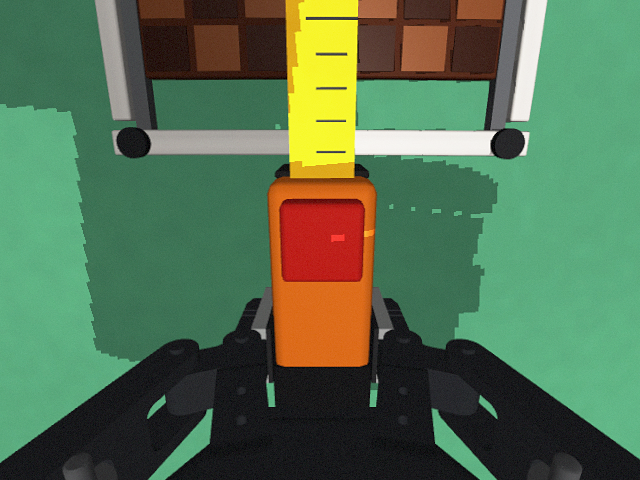

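The scene view shows the rule standing outside the bar with its blade across to the fence (blade (310,235)-(348,210)). The wrist view shows the nose about 5 mm short of the bar (bar row 143, nose row 172). Ease forward now.

```bash
python3 -m creep '{"claw":[3,3,3,3,3,3],"dp":[[0.1,0,0.03],[0.2,0,0.03],[0.3,0,0.03],[0.4,0,0.03],[0.45,0,0.03],[0.45,0,0.03]],"roll":[0,0,0,0,0,0]}'
python3 - <<'E'
from station import manip
s=manip.sense(); print(s["tcp_pos"],s["force"],s["ft_torque"])
E
```

```text
t: 8.7
tcp_pos: [0.561, 0.0067, 0.0328]
tool_rot: [0.738, 0.675, -0.0, 0.0]
force: [-1.6, 0.0, -0.1]
finger_gap: 0.41
[0.56104697 0.00674536 0.03278853] [-1.55198936  0.02942983 -0.11641155] [0.26076016 0.26101667 0.13370134]
```

```bash
python3 -m creep '{"claw":[3,3,3],"dp":[[0.03,-0.04,0],[0.05,-0.06,0],[0.05,-0.06,0]],"roll":[0,0,0]}'
python3 - <<'E'
from h import *
from station import manip,imaging
s=manip.sense(); print(s["tcp_pos"],s["force"],s["ft_torque"])
for n in("wrist",):
    d=imaging.snapshot(n); pickle.dump(d,open(n+"7.pkl","wb")); cv2.imwrite(f"pics/{n}7.png",d["image"][:,:,::-1])
s=manip.sense(); print(s["tcp_pos"],s["force"],s["ft_torque"])
E
```

```text
t: 9.0
tcp_pos: [0.561, 0.0069, 0.0328]
tool_rot: [0.738, 0.675, -0.0, 0.001]
force: [-0.6, -4.1, -0.0]
finger_gap: 0.409
[0.56098424 0.00687552 0.03284454] [-0.56584609 -4.13497433 -0.00660919] [-0.42431585  0.27607329  0.05537952]
[0.56100437 0.00686752 0.03283615] [-0.552683   -4.414951   -1.31900007] [-0.54273054  0.3049148   0.01786794]
```

View pics/wrist7.png

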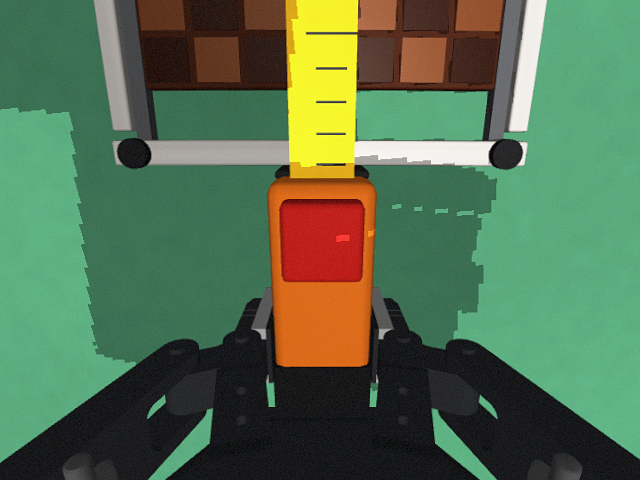

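Nose firmly against the bar (−4.1 N, bar row 153 reached by the nose). Back off half a millimetre to neutral and release slowly.

```bash
python3 -m creep '{"claw":[3,3,3,3],"dp":[[-0.03,0,0],[-0.05,0,0],[-0.05,0,0],[-0.05,0,0]],"roll":[0,0,0,0]}' 20; python3 -m creep '{"claw":[3.3,3.6,3.8,4,4.3,4.6,5,5.5,6,7,8,8.5],"dp":[[0,0,0],[0,0,0],[0,0,0],[0,0,0],[0,0,0],[0,0,0],[0,0,0],[0,0,0],[0,0,0],[0,0,0],[0,0,0],[0,0,0]],"roll":[0,0,0,0,0,0,0,0,0,0,0,0]}'
python3 - <<'E'
from h import *
from station import manip,imaging
s=manip.sense(); print(s["tcp_pos"],s["force"],s["ft_torque"],s["finger_gap"])
d=imaging.snapshot("wrist"); pickle.dump(d,open("wrist8.pkl","wb")); cv2.imwrite("pics/w8.png",d["image"][:,:,::-1])
E
```

```text
t: 9.45
tcp_pos: [0.561, 0.0069, 0.0328]
tool_rot: [0.738, 0.675, 0.0, 0.001]
force: [-1.9, -4.7, -0.3]
finger_gap: 0.414
t: 10.65
tcp_pos: [0.5606, 0.0073, 0.0327]
tool_rot: [0.738, 0.675, -0.0, -0.0]
force: [-1.0, 0.6, 0.0]
finger_gap: 0.992
[0.56057993 0.00725232 0.03269523] [-1.00111424e+00  5.58637153e-01  2.74804423e-04] [-0.00349915 -0.00388363 -0.01215895] 0.9916307311807414
```

View pics/w8.png

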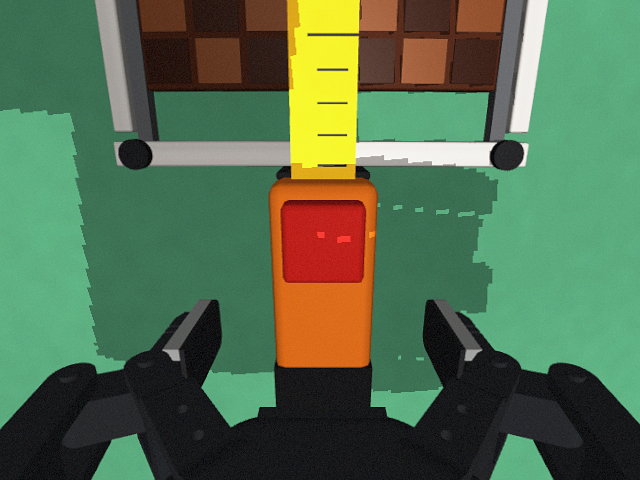

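Released; the case hasn't moved (lock cols 283-365, nose at the bar, row about 166). Raise and check.

```bash
python3 -m creep '{"claw":[8.5,8.5,8.5,8.5,8.5,8.5,8.5],"dp":[[0,0,-1],[0,0,-3],[0,0,-6],[0,0,-9],[0,0,-11],[0,0,-12],[0,0,-12]],"roll":[0,0,0,0,0,0,0]}'
python3 - <<'E'
from h import *
from station import manip,imaging
d=imaging.snapshot("wrist"); pickle.dump(d,open("wrist9.pkl","wb")); cv2.imwrite("pics/w9.png",d["image"][:,:,::-1])
s=manip.sense(); T=s["tcp_pos"]; q=s["tool_rot"]; print(T,s["force"])
yaw=2*np.arctan2(q[1],q[0]); print("yaw",np.degrees(yaw))
ex=np.array([np.cos(yaw),np.sin(yaw)]); ey=np.array([-ex[1],ex[0]])
f=depthpts(d,np.ones((480,640),bool)); v=f[:,:2]-T[:2]; x=v@ex;y=v@ey;z=f[:,2]
def st(nm,k):
    if k.sum()<10: print(nm,k.sum());return
    b=np.polyfit(y[k],x[k],1); c=np.polyfit(x[k],z[k],1); print(nm,k.sum(),"x",np.round(np.percentile(x[k],[1,50,99]),4),"y",np.round(np.percentile(y[k],[1,50,99]),4),"z",np.round(np.median(z[k]),4),"slope",b[0].round(4),"pitch",c[0].round(4))
st("bar",(abs(y)<.065)&(abs(y)>.022)&(z>.0085)&(z<.0115)&(x<.1)&(x>.04))
st("casetop",(abs(y)<.02)&(x<.065)&(x>-.07)&(z>.042)&(z<.049))
st("lock",(abs(y)<.02)&(x<.065)&(x>.0)&(z>.050)&(z<.058))
k=(abs(y)<.02)&(x<.065)&(x>-.07)&(z>.042)&(z<.049); print(cv2.minAreaRect(np.c_[x[k],y[k]].astype(np.float32)*1000))
st("fence",(abs(y)<.08)&(z>.026)&(z<.0315)&(x>.1))
st("blade",(abs(y)<.011)&(z>.0325)&(z<.037)&(x>.07))
for n in("scene","side"):
    g=imaging.snapshot(n); cv2.imwrite(f"pics/{n}9.png",g["image"][:,:,::-1])
E
```

```text
t: 11.4
tcp_pos: [0.5614, 0.0072, 0.1545]
tool_rot: [0.738, 0.675, 0.001, 0.001]
force: [-0.8, 0.4, -0.2]
finger_gap: 0.998
[0.56063791 0.00727621 0.1532116 ] [-0.26025647 -0.07917289 -0.29936661]
yaw 84.90171945831176
bar 1482 x [0.062  0.0671 0.0715] y [-0.0642 -0.0221  0.0641] z 0.0096 slope -0.0009 pitch 0.002
casetop 6541 x [-0.0556 -0.005   0.0587] y [-0.0184 -0.0006  0.017 ] z 0.0457 slope 0.0184 pitch -0.009
lock 1617 x [0.0294 0.0424 0.0544] y [-0.0135 -0.0006  0.0121] z 0.0537 slope 0.0118 pitch -0.0106
((1.2815399169921875, -0.8445110321044922), (36.573753356933594, 117.14888763427734), 89.83184051513672)
fence 1790 x [0.1499 0.1517 0.1541] y [-0.0785 -0.013   0.0785] z 0.0294 slope -0.0004 pitch 0.3289
blade 4585 x [0.0711 0.1139 0.1516] y [-0.0107 -0.0006  0.0101] z 0.0342 slope -0.0573 pitch 0.0024
```

View pics/w9.png

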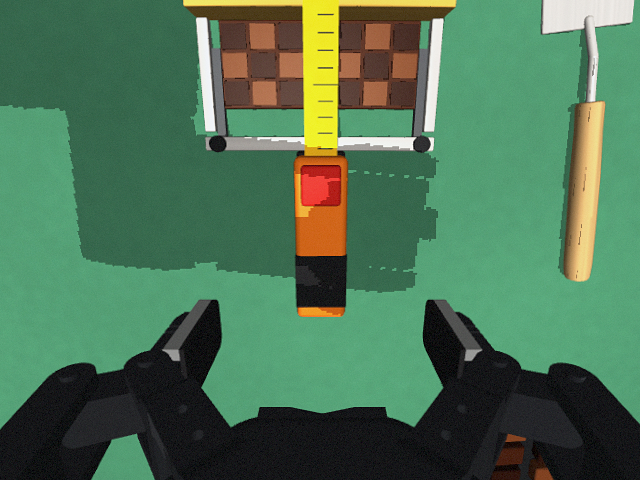

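View pics/side9.png

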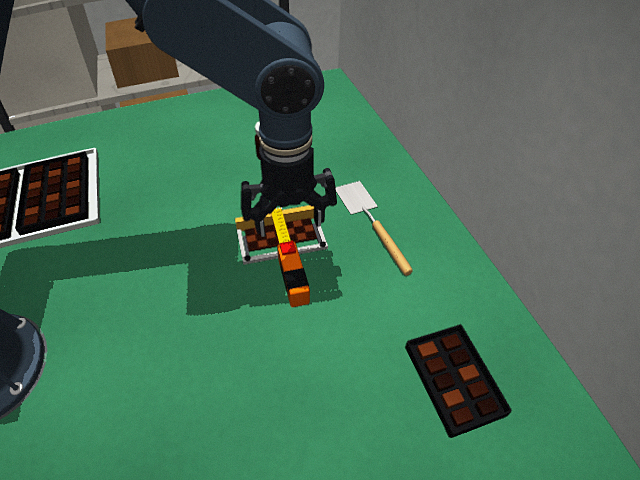

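The wrist view shows the rule square, with the blade over the fence (cols 303-338), nose at the bar (row about 152), and lock at (321,186). The side view agrees. Next I'll shut the fingers and move over the lock.

```bash
python3 -m creep '{"claw":[0,0,0,0,0,0,0,0,0,0,0,0],"dp":[[1,0.05,0],[2.5,0.05,0],[4,0.05,0],[4.2,0.05,0],[4.2,0.05,0],[4.2,0.05,0],[4.2,0.05,2],[4.2,0.05,4],[4.2,0.05,6],[4.2,0.05,7],[4.2,0.05,7],[4.2,0.05,7]],"roll":[0,0,0,0,0,0,0,0,0,0,0,0]}' 40
python3 - <<'E'
from h import *
from station import manip,imaging
s=manip.sense(); print(s["tcp_pos"],s["force"],s["finger_gap"])
d=imaging.snapshot("side"); cv2.imwrite("pics/s10.png",cv2.resize(d["image"][150:330,180:420,::-1],(720,540)))
d=imaging.snapshot("wrist"); cv2.imwrite("pics/w10.png",d["image"][:,:,::-1])
E
```

```text
t: 12.75
tcp_pos: [0.5652, 0.0488, 0.0831]
tool_rot: [0.738, 0.675, 0.0, 0.0]
force: [0.3, 0.3, 0.5]
finger_gap: -0.002
[0.56515542 0.04879351 0.08306331] [0.26951773 0.27709484 0.54125426] -0.001647620836225943
```

View pics/s10.png

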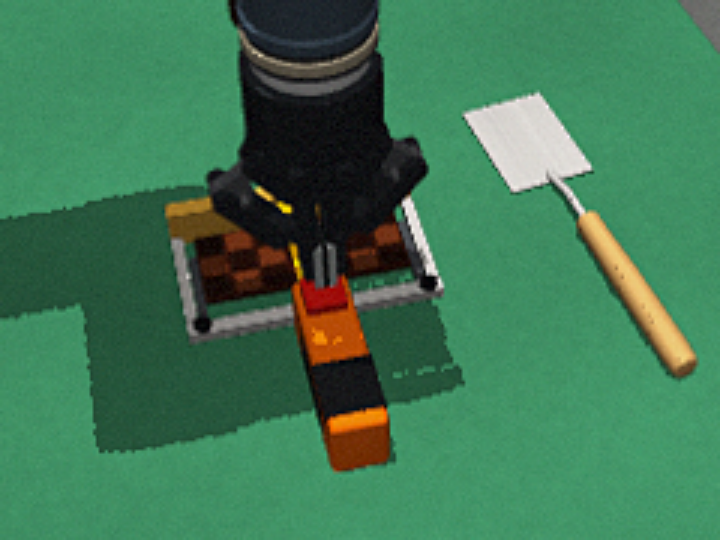

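View pics/w10.png

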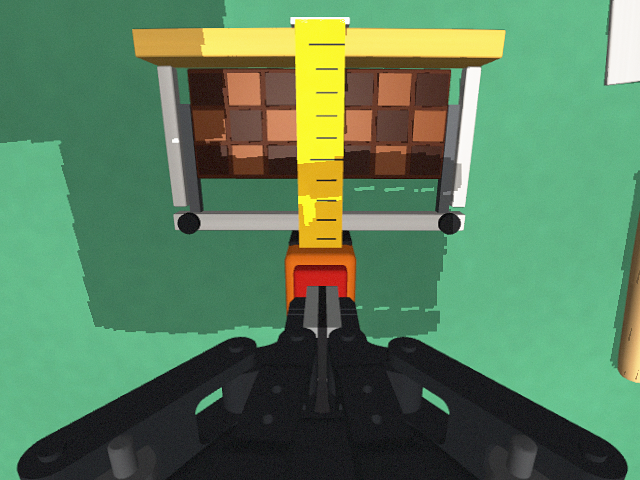

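The closed fingertips sit over the red lock (side crop (325,280), wrist (322,290)), and the hook is visibly beyond the fence (row 20). Press slowly.

```bash
python3 -m creep '{"claw":[0,0,0,0,0,0],"dp":[[0,0,0.4],[0,0,0.8],[0,0,0.95],[0,0,1.1],[0,0,1.2],[0,0,1.2]],"roll":[0,0,0,0,0,0]}'
```

```text
t: 13.45
tcp_pos: [0.5647, 0.0492, 0.0708]
tool_rot: [0.738, 0.675, 0.0, -0.0]
force: [-0.4, -0.4, 2.8]
finger_gap: 0.003
```

```bash
python3 -m creep '{"claw":[0,0,0,0],"dp":[[0,0,0.08],[0,0,0.15],[0,0,0.2],[0,0,0.2]],"roll":[0,0,0,0]}'
```

```text
t: 13.85
tcp_pos: [0.5648, 0.0491, 0.0686]
tool_rot: [0.738, 0.675, -0.0, -0.0]
force: [-0.8, 0.3, 4.4]
finger_gap: 0.003
```

```bash
python3 -m creep '{"claw":[0,0,0],"dp":[[0,0,0.06],[0,0,0.1],[0,0,0.1]],"roll":[0,0,0]}'
```

```text
t: 14.15
tcp_pos: [0.5648, 0.0492, 0.0681]
tool_rot: [0.738, 0.675, 0.0, -0.0]
force: [-2.3, 1.6, 6.0]
finger_gap: 0.0
```

```bash
python3 -m creep '{"claw":[0,0,0],"dp":[[0,0,0.04],[0,0,0.06],[0,0,0.06]],"roll":[0,0,0]}'
```

```text
t: 14.45
tcp_pos: [0.5648, 0.0491, 0.068]
tool_rot: [0.738, 0.675, 0.0, 0.0]
force: [-2.0, 1.1, 10.1]
finger_gap: 0.002
```

At 10 N with no further travel, the lock is at its bottom. Lift straight off and check.

```bash
python3 -m creep '{"claw":[0,0,0,0,0,0,0,0,0],"dp":[[0,0,-0.3],[0,0,-1],[0,0,-3],[0,0,-6],[-2,0,-9],[-4,0,-9],[-4.2,0,-9],[-4.2,0,-9],[-4.2,0,-9]],"roll":[0,0,0,0,0,0,0,0,0]}'
python3 - <<'E'
from h import *
from station import manip,imaging
d=imaging.snapshot("wrist"); cv2.imwrite("pics/w11.png",d["image"][:,:,::-1])
s=manip.sense(); T=s["tcp_pos"]; q=s["tool_rot"]; print(T,s["force"])
yaw=2*np.arctan2(q[1],q[0]); ex=np.array([np.cos(yaw),np.sin(yaw)]); ey=np.array([-ex[1],ex[0]])
f=depthpts(d,np.ones((480,640),bool)); v=f[:,:2]-T[:2]; x=v@ex;y=v@ey;z=f[:,2]
def st(nm,k):
    print(nm,k.sum(),"x",np.round(np.percentile(x[k],[1,50,99]),4),"y",np.round(np.percentile(y[k],[1,50,99]),4),"z",np.round(np.median(z[k]),4))
st("bar",(abs(y)<.065)&(abs(y)>.022)&(z>.0085)&(z<.0115)&(x<.1)&(x>.04))
st("casetop",(abs(y)<.02)&(x<.065)&(x>-.07)&(z>.042)&(z<.0475))
k=(abs(y)<.02)&(x<.065)&(x>-.07)&(z>.042)&(z<.049); print(cv2.minAreaRect(np.c_[x[k],y[k]].astype(np.float32)*1000))
r=m(d,(0,200,100),(4,255,255)).ravel(); zz=d["z_map"].ravel()>0; k=r[zz]&(abs(y)<.02)&(abs(x-.042)<.02); st("lock",k)
g=imaging.snapshot("side"); cv2.imwrite("pics/s11.png",cv2.resize(g["image"][150:330,180:420,::-1],(720,540)))
g=imaging.snapshot("scene"); cv2.imwrite("pics/c11.png",g["image"][:,:,::-1])
E
```

```text
t: 15.35
tcp_pos: [0.5605, 0.0078, 0.1563]
tool_rot: [0.738, 0.675, -0.0, -0.001]
force: [0.1, -0.3, -0.4]
finger_gap: -0.004
[0.56052572 0.00795678 0.15629814] [-0.11482535  0.36153295  0.85744662]
bar 1448 x [0.0612 0.0663 0.0713] y [-0.0641 -0.0223  0.0642] z 0.0096
casetop 5384 x [-0.0383  0.0055  0.0584] y [-0.0186 -0.0013  0.0168] z 0.0456
((9.086593627929688, -0.8496417999267578), (100.00808715820312, 36.680511474609375), 0.033135924488306046)
lock 762 x [0.0292 0.0459 0.0537] y [-0.0137 -0.0065  0.0112] z 0.0485
```

View pics/w11.png

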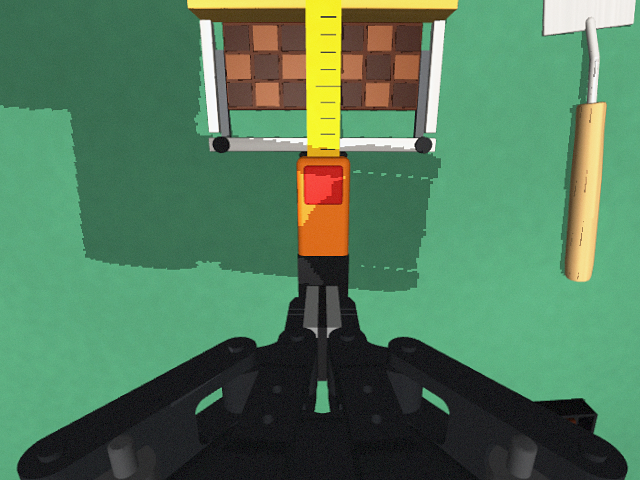

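View pics/s11.png

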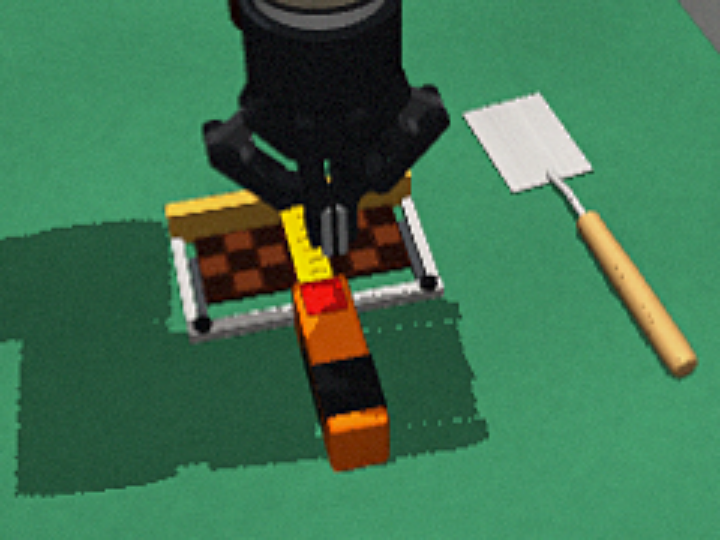

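Both views show the rule square, its nose at the bar and the hook over the fence. The lock top is now at z ≈ 48.5 mm, which is fully down (49 expected), and the gripper is clear. Handing in.

```bash
python3 -c "
from station import workorder
print(workorder.sign_off())"
```

```text
the job is handed in; nothing more can be done
None
```

The job is done and handed in after about 15.5 s of robot time; no verdict was given. I hooked the blade over the tall fence near its middle, drew the case back about 8 cm and stood it on the worktop outside the low bar. I eased the nose up to the bar, let go slowly, and then pressed the red lock to its bottom.

**Last checks:**
- **Rule:** it stands square to the frame within about 0.2°, with no visible shift when released. The nose is at the bar, and the hook was seen beyond the fence just before pressing.
- **Width:** the camera depth gives about 100–101 mm from the fence's outer face to the bar's outer face.
- **Lock:** its top reads 48.5 mm, where 49 mm is fully down. The highest force I read while pressing was about 10 N.
- **Forces on the frame:** pull on the hook was about 4–5 N. Half a millimetre of overshoot pushed the nose on the bar harder: the tool read 4–5 N of push with the spring adding a similar amount, so roughly 9 N in all. A half-millimetre back-off did not relieve that before I let go.
- **Bystanders:** I did not touch the box, jar or spatula, and saw no sign of movement. I did not measure their final positions.

**Disagreement:** the wrist camera and the two fixed cameras differed by about 3 mm on absolute position. I used the wrist camera's relative distances and confirmed the contacts by force.

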